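# Set a frame under the warmer's air arm

## Robot

A 6-joint arm with a two-finger parallel gripper is mounted at the origin on the work surface. World frame = base frame: x ahead of the robot, y to its left, z up, the work surface at z = 0. Lengths are in m, angles in rad, forces in N, time in s.
With the tool pointing down it reaches from about 0.3 to 0.775 m from the base axis. Payload 14.6 kg.
Tool frame: the origin (TCP) lies at the very end of the fingers, on their centre line; the grasp point (between the pads) lies 19 mm behind it; z points along the fingers, y is the line along which they close (so a half turn about z gives the same grasp; the last joint's range is limited). The gripper opens to 94 mm and grips with 3 to 60 N. Pads are 16 mm wide; open, the fingers measure 119 mm over their backs; the gripper's body (75 mm by 177 mm) begins 78 mm behind the grasp point.
Start: joints at [-1.204, 0.3, 1.521, -0, 1.321, -0.067], TCP at [0.231, -0.499, 0.205] pointing down, gripper open.
Joint ranges: [-3.03, 3.03], [-0.79, 2.21], [0.23, 2.52], [-1.04, 4.18], [0, 3.07], [-2.55, 2.55]. Speed limits (rad/s): [2.22, 2.22, 2.57, 3.14, 3.14, 3.14].

## Interface

Orientations are given as [roll, pitch, yaw] about the fixed x, y, z axes, in that order (R = Rz(yaw) Ry(pitch) Rx(roll)).
In Python, from station import ctrl gives the robot as it stands. The module is installed in compiled form; this text tells all that it offers.
- The arm moves only by the tool step_arm, never from a script. Its argument "deltas" is a list of rows, each an object with "dp": the shift along the tool's x, y, z scaled (see below), a list of three; "twist": the turn about the tool's z scaled (see below). In form: [{"dp": [tx, ty, tz], "twist": twist}, ...]. A call has 1 to 12 rows; each row shifts and turns the commanded pose from where the row before left it, along the tool's axes as they then stand; what a row does not reach is not made up. The controller multiplies each number of a shift by 0.04 m and each number of a turn by 4 degrees. A row lasts 1/10 s, in which the tool goes at most 50 mm and 8.59 degrees, less where a joint would pass 70% of its speed; a pose out of reach is approached as far as the arm can. A call with a number of a shift or a turn outside -1 to 1 is refused whole. A call with a gripper value outside its range is refused whole. "gripper" is the opening, from -1 (shut) to 1 (fully open), set as the call begins (left out, the last holds). The fingers move at their own pace and stop on an object; "squeeze" is the grip in N (left out, the last holds). Time passes only in rows, so rows that do not move let the fingers close. It gives the time, the measured TCP pose, the force, the opening and the grip force at its end, in the units of the state.
- ctrl.get_obs(): the state, without advancing time (a new reading comes with each control period).
- ctrl.camera(name): name is "scene" or "top"; returns (picture, depth): 420x560x3 uint8, red, green, blue; 420x560 float32, m along the optical axis (not along the pixel's ray), 0 where there is no reading.
- ctrl.get_calibration(name): a dict with "fx", "fy", "cx", "cy" (pixels), "world_to_cam" (4x4, takes a point from world to camera coordinates). Camera axes: x right, y down, z forward; pixel columns grow to the right and rows downward; lengths in m; the calibration is good to about 2 mm. A picture is of the moment at which its call begins. get_calibration takes no time and is no camera call.
- ctrl.hand_in(): hands the job in; it is judged then, once.
Trained networks look in the newest picture that a camera, given by its name, has taken for a name from the list of things; names that differ only in an ending like _2 or _b are one class to them, and where a whole thing is asked for, a point or a joint stands for the part that bears it (a point fixed in the world has none). Each returns a list of dicts, best first, with "conf" (0 to 1); they miss things now and then, are a little off and sometimes report something else, mostly with a low value. They report only what shows in the picture. A call takes as long as a camera call. They do not tell look-alikes from the thing itself.
- ctrl.spot_in(camera, label): "rect" ([left, top, right, bottom] as shares, 0 to 1, of the picture: columns of its width, rows of its height, round what is visible of it).
- ctrl.cut_out(camera, label): "pixels" (420x560 bool, what is visible of it) and "rect" ([left, top, right, bottom] as shares, 0 to 1, of the picture: columns of its width, rows of its height, round what is visible of it).
The state is a dict: "time_s": time; "qpos": joint angles; "joint_vel": joint speeds; "tau": joint torques, N m; "ee_pos": TCP position; "eef_rot": TCP orientation; "force": force on the tool from outside, world axes, zero at the start; "moment": the same for the moment, N m; "grip_width": finger opening in m; "grip_force": force on a finger pad.
Only numpy, scipy, OpenCV 4.12 (cv2) and the standard library are available. Lean on these libraries where they do the work, as an engineer would, in place of code of your own. Each camera call takes 0.05 s, during which the arm holds its last target. There are 200 camera calls.

## Task

Swing the warmer's air arm aside until its nozzle is clear of the slate tray, then lay the purple frame flat in the middle of the tray as it lies now (front down), lengthwise along the tray, setting it down rather than dropping it. Then swing the arm back, without it touching the frame, so that the nozzle stays centred above the bridge of the frame. Leave the switch off and all the other things on the counter where they are.

Things in the scene. Friction and masses are not known exactly. Their poses are not given: they have to be found in the camera images.
- air_arm: The warmer's swinging air arm. Origin: on its upright hinge axis, 130 mm above the counter, on the front of the pale grey warmer box (190 x 210 mm, 110 mm high, fixed). An 18 mm steel tube runs level along -x, its axis 145 mm above the counter, to the nozzle head 220 mm away. It turns 1.3 rad to either side of the box's front, easily, and stays where it is left.
- nozzle (a point): Centre of the mouth of the nozzle, a dark cone opening downward at the arm's end; mouth 34 mm across, 75 mm above the counter. The head's aluminium top, 30 mm across, ends 161 mm above the counter.
- knob (a point): Grip point of the upright red round knob on top of the nozzle head, straight above the nozzle mouth: 16 mm diameter, it rises from 161 mm to 205 mm above the counter; the point is at 188 mm.
- tray: Grey slate tray, fixed to the counter: 200 mm (x) by 116 mm (y), rim 14 mm high and 6 mm thick, inner floor 6 mm above the counter. Origin: centre of its underside.
- purple_frame: Purple cat-eye frame, no lenses, loose, 30 g, front down, temples folded on top: 149 mm long (x), y -36 to +19 mm, 25.5 mm thick. Origin: on its underside at the bridge, below the middle of the folded temples. These form a straight bar along x, 10 mm wide (y -5 to +5 mm), 13 to 25.5 mm above the underside, free on both sides at the middle; rims 7 mm thick.
- switch (a joint): Small black toggle switch on top of the warmer, at its left front corner seen from the robot; 0 rad is off, 0.85 rad is on.
- amber_frame: Bystander: an amber-brown frame of the same shape and size as the purple one, loose.
- plier: Bystander: steel pad-arm plier, 155 mm long, 10 mm thick, loose; origin below its joint.
- stopper_bottle: Bystander: empty glass bottle with a green glass stopper, 52 mm across, 108 mm high, loose; origin at the centre of its underside.
- case: Bystander: blue spectacle case 160 x 65 x 45 mm, loose; origin at the centre of its underside.
- screwdriver: Bystander: yellow-handled screwdriver, 150 mm long, loose, lying along its x.
- tin: Bystander: closed copper-coloured screw tin, 70 mm across, 22 mm high, loose; origin at the centre of its underside.
Mind the look-alikes: they are no part of the job. What is meant by the tray is not orange, and is the smaller of those in its own colour.

How it is judged:
By the outcome, as a careful person would: the job done as asked, in the order asked, and still so for the second after the job is handed in, with the robot touching nothing.
It also fails if it takes over 59 s, if anything falls off the work surface, if the arm or the gripper's body presses on something with over 40 N, if the wrist force passes 120 N, or if a joint passes its speed limit or range.

## Working session

There is one attempt and no reset: what is moved stays moved. The work goes in short steps, Python scripts to look and compute and a tool call to move; the robot and the scene stay as the last step left them, time stands still between calls to the robot, and variables do not carry over. Pictures are saved under pics/ and viewed, at most 10 in all, crops included, and the job is handed in when it is done.

Besides the shell and the picture viewer there is one more tool, called after "Call:" by a JSON object that holds its "api" and its "payload". step_arm: Moves the arm, as the interface text tells. Its arguments: {"type":"object","properties":{"deltas":{"type":"array"},"gripper":{"type":"number"},"squeeze":{"type":"number"}},"required":["deltas"]}

```bash
mkdir -p pics; cat > h.py <<'E'
import numpy as np, cv2
from station import ctrl
def cloud(name):
    p,d=ctrl.camera(name); c=ctrl.get_calibration(name)
    v,u=np.mgrid[:420,:560]
    P=np.stack([(u-c["cx"])/c["fx"]*d,(v-c["cy"])/c["fy"]*d,d,np.ones_like(d)],-1)
    W=P@np.linalg.inv(c["world_to_cam"]).T
    W=W[...,:3]; W[d==0]=np.nan
    return p,d,W
def save(p,n): cv2.imwrite("pics/"+n,cv2.cvtColor(p,cv2.COLOR_RGB2BGR))
E
python3 - <<'E'
from h import *
for n in("top","scene"):
    p,d,W=cloud(n); save(p,n+"0.png"); np.savez("/tmp/"+n,p=p,W=W)
    for l in ["tray","purple_frame","air_arm","nozzle","knob","switch"]:
        for r in ctrl.cut_out(n,l)[:4]:
            m=r["pixels"]; R=np.array(r["rect"])*[560,420,560,420]
            print(n,l,round(r["conf"],2),R.astype(int),m.sum(),np.nanmedian(W[m],0).round(3))
print(ctrl.get_obs())
E
```

```text
top tray 0.92 [323 261 384 337] 3224 [ 0.269 -0.255  0.008]
top tray 0.69 [261 185 302 248] 2178 [ 0.505 -0.036  0.006]
top tray 0.68 [129 269 182 343] 2737 [0.238 0.344 0.007]
top purple_frame 0.62 [348 187 379 234] 378 [ 0.52  -0.294  0.014]
top air_arm 0.83 [257 124 285 216] 667 [ 0.62  -0.012  0.154]
top nozzle 0.7 [258 126 292 218] 699 [ 0.624 -0.012  0.154]
top knob 0.75 [255 126 288 216] 720 [ 0.622 -0.012  0.154]
top switch 0.63 [ 95 208 128 265] 1243 [0.434 0.471 0.043]
scene tray 0.87 [270 162 326 187] 874 [0.242 0.34  0.007]
scene tray 0.66 [110 214 207 271] 3045 [ 0.242 -0.264  0.009]
scene purple_frame 0.95 [185 281 237 307] 527 [ 0.531 -0.293  0.017]
scene purple_frame 0.69 [270 189 354 243] 1103 [ 0.598 -0.016  0.149]
scene air_arm 0.71 [270 188 356 243] 1095 [ 0.599 -0.018  0.149]
scene air_arm 0.36 [110 289 121 325] 310 [ 0.435 -0.5    0.022]
scene nozzle 0.58 [267 190 354 244] 1112 [ 0.586 -0.017  0.149]
scene knob 0.64 [269 192 352 242] 1042 [ 0.602 -0.019  0.15 ]
scene switch 0.58 [111 284 120 324] 337 [ 0.43  -0.498  0.021]
scene switch 0.48 [270 189 354 243] 1061 [ 0.6   -0.018  0.149]
{'time_s': 0.7, 'qpos': array([-1.20359968e+00,  2.99881713e-01,  1.52099134e+00,  6.70454758e-06,
        1.32066522e+00, -6.65592811e-02]), 'joint_vel': array([-0.00060587,  0.0003312 ,  0.00155187, -0.00084408,  0.0001642 ,
        0.00026632]), 'tau': array([ 1.50927967e-04, -5.31571555e+01, -3.52878714e+01,  7.08928588e-02,
        2.13032024e-02, -7.02925445e-05]), 'ee_pos': array([ 0.23117559, -0.49906097,  0.20545928]), 'eef_rot': array([ 3.14153796e+00, -2.86466483e-06,  4.33754264e-01]), 'force': array([ 0.2766004 , -0.16815701,  0.1062057 ]), 'moment': array([-0.02238679,  0.00873585,  0.00574995]), 'grip_force': 0.0, 'grip_width': 0.09406088506463842}
```

View pics/top0.png

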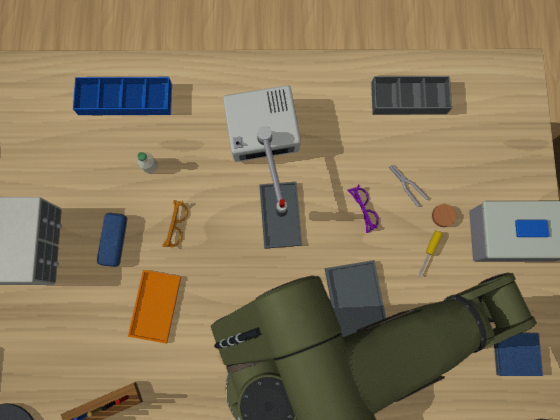

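View pics/scene0.png

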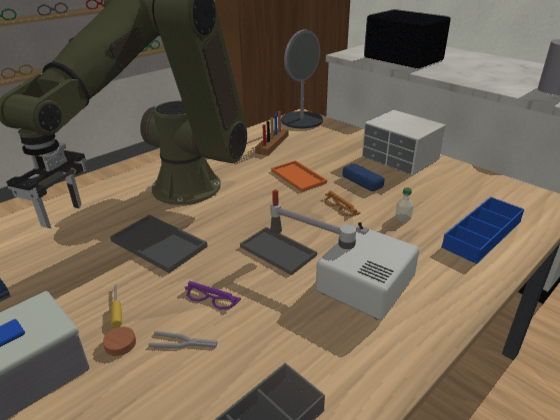

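The top view shows two slate trays, one at px (281,215) and a larger one at (355,298), plus an orange one at (155,306). The smaller slate tray, under the nozzle, fits the description. The purple frame is at (364,208), and the amber look-alike is at (176,224). Next I measure these and confirm with a crop.

```bash
cat > m.py <<'E'
from h import *
def rect(W,m):
    q=W[m][:,:2]; (c,s,a)=cv2.minAreaRect((q*1000).astype(np.float32)); return np.round(c,1),np.round(s,1),round(a,1)
def frame(p,W,lo=.004):
    hsv=cv2.cvtColor(p,cv2.COLOR_RGB2HSV)
    return (hsv[...,0]>128)&(hsv[...,0]<160)&(hsv[...,1]>90)&(W[...,2]>lo)&(W[...,2]<.2)
E
python3 - <<'E'
from m import *
c=ctrl.get_calibration("top"); print("top cam pos",np.linalg.inv(c["world_to_cam"])[:3,3].round(3),c["fx"])
for n in("top","scene"):
    z=np.load(f"/tmp/{n}.npz"); p,W=z["p"],z["W"]
    m=frame(p,W); m&=(abs(W[...,0]-.52)<.15)&(abs(W[...,1]+.29)<.15)
    print(n,"frame",m.sum(),rect(W,m),"z",np.nanpercentile(W[m][:,2],[5,50,95]).round(3))
    t=m&(W[...,2]>.018); print(" temples",t.sum(),rect(W,t),np.median(W[t],0).round(4))
    hsv=cv2.cvtColor(p,cv2.COLOR_RGB2HSV)
    k=((hsv[...,0]<8)|(hsv[...,0]>172))&(hsv[...,1]>150)&(W[...,2]>.15)&(W[...,2]<.23)&(abs(W[...,1])<.2)
    k&=W[...,0]>.3
    print(" knob",k.sum(),np.mean(W[k],0).round(4),W[k].min(0).round(3),W[k].max(0).round(3))
    a=(abs(W[...,2]-.15)<.008)&(hsv[...,1]<60)&(W[...,0]>.4)&(W[...,0]<.8)&(abs(W[...,1])<.2)
    print(" arm",a.sum(),rect(W,a))
z=np.load("/tmp/top.npz");p,W=z["p"],z["W"]
for b in([255,178,307,252],[320,255,390,340]):
    l,t,r,bb=b
    m=np.zeros((420,560),bool); m[t:bb,l:r]=1
    hsv=cv2.cvtColor(p,cv2.COLOR_RGB2HSV)
    rim=m&(W[...,2]>.004)&(W[...,2]<.02)&(hsv[...,2]<120)
    rim=cv2.morphologyEx(rim.astype(np.uint8),cv2.MORPH_OPEN,np.ones((3,3)))>0
    print("tray",rim.sum(),rect(W,rim),W[rim][:,2].max())
m=(abs(W[...,2]-.11)<.006)&(W[...,0]>.6)&(W[...,0]<.95)&(abs(W[...,1])<.2); print("box",m.sum(),rect(W,m))
# hinge cap
m=(W[...,2]>.14)&(W[...,0]>.66)&(W[...,0]<.85)&(abs(W[...,1])<.15); print("hinge top",m.sum(),rect(W,m),W[m][:,2].max())
cr=p[75:265,220:400]; save(cv2.resize(cr,None,fx=4,fy=3.1,interpolation=cv2.INTER_CUBIC)if 0 else cv2.resize(cr,None,fx=3.1,fy=3.1,interpolation=cv2.INTER_CUBIC),"crop1.png")
E
```

```text
top cam pos [ 0.204 -0.019  1.584] 520.5835710480985
top frame 306 (array([ 535.5, -294.1]), array([143.7,  52.3]), 22.1) z [0.005 0.02  0.029]
 temples 168 (array([ 534.5, -292.1]), array([140.7,  23.4]), 22.0) [ 0.53   -0.2872  0.0243]
 knob 29 [ 0.5102 -0.0356  0.1975] [ 0.505 -0.042  0.171] [ 0.518 -0.031  0.21 ]
 arm 436 (array([622.1,  -8.7]), array([255.4,  39.8]), 11.5)
scene frame 436 (array([ 543. , -299.2]), array([145.3,  50.3]), 26.2) z [0.005 0.018 0.027]
 temples 225 (array([ 539.4, -292.7]), array([143.3,  25.4]), 21.5) [ 0.5334 -0.2906  0.0242]
 knob 71 [ 0.5174 -0.0399  0.1874] [ 0.511 -0.046  0.165] [ 0.524 -0.032  0.207]
 arm 523 (array([627.7, -19.8]), array([251.3,  42.1]), 17.3)
tray 512 (array([515.5, -33.7]), array([200.7, 115.7]), 4.6) 0.019549298169186047
tray 1621 (array([ 264.7, -259.7]), array([192.2, 155.3]), 12.7) 0.019986482544750217
box 3434 (array([789.2,  23.2]), array([190.4, 208.3]), 9.2)
hinge top 266 (array([703.9,  11.3]), array([87.1, 38.5]), 2.5) 0.16648190932001627
```

View pics/crop1.png

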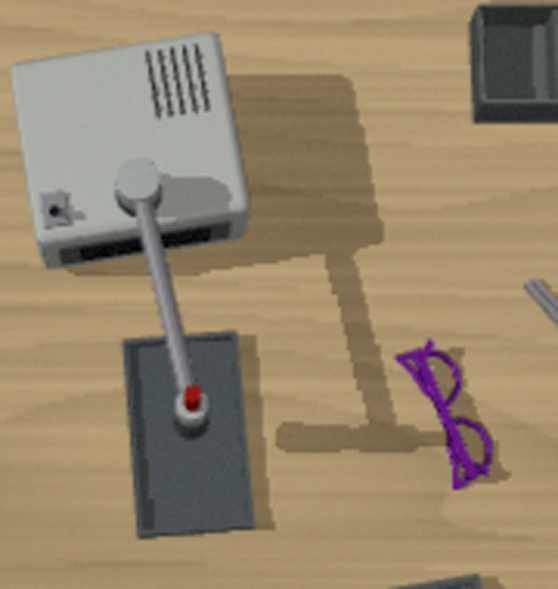

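The crop confirms the target: the smaller slate tray, about 201 x 116 mm, with the nozzle above it at crop (190,405). The purple frame is to its right at crop (445,415), with its rims facing right. Next I refine the knob, hinge and bar positions by projecting pixels at their known heights.

```bash
cat >> m.py <<'E'
def ray(n,uv,z):
    c=ctrl.get_calibration(n); T=np.linalg.inv(c["world_to_cam"])
    uv=np.atleast_2d(uv).astype(float)
    d=np.c_[(uv[:,0]-c["cx"])/c["fx"],(uv[:,1]-c["cy"])/c["fy"],np.ones(len(uv))]@T[:3,:3].T
    o=T[:3,3]; return o+d*((z-o[2])/d[:,2])[:,None]
def redmask(p,W):
    hsv=cv2.cvtColor(p,cv2.COLOR_RGB2HSV)
    k=((hsv[...,0]<8)|(hsv[...,0]>172))&(hsv[...,1]>150)&(W[...,2]>.15)&(W[...,2]<.23)
    return k&(W[...,0]>.3)&(abs(W[...,1])<.4)
def tri(a,b,za=(.161,.205)):
    # knob silhouette centroid from two views: intersect centroid rays
    c=[];
    for n,uv in(("top",a),("scene",b)):
        p0=ray(n,uv,0.)[0];p1=ray(n,uv,.3)[0]; d=(p1-p0)/np.linalg.norm(p1-p0); c.append((p0,d))
    A=sum(np.eye(3)-np.outer(d,d) for p,d in c); B=sum((np.eye(3)-np.outer(d,d))@p for p,d in c)
    return np.linalg.solve(A,B)
def framefit(p,W,n,near,zb=0.):
    """2-D: frame silhouette pixels on plane of bar top; bar = points near top height"""
    m=frame(p,W,zb+.017)&(np.hypot(W[...,0]-near[0],W[...,1]-near[1])<.1)
    v,u=np.nonzero(m); P=ray(n,np.c_[u,v],zb+.0255)[:,:2]
    return P,m
E
python3 - <<'E'
from m import *
D={}
for n in("top","scene"):
    z=np.load(f"/tmp/{n}.npz"); p,W=z["p"],z["W"]
    k=redmask(p,W);v,u=np.nonzero(k);D[n]=(u.mean(),v.mean())
    P,m=framefit(p,W,n,(.533,-.29))
    vx,vy,x0,y0=cv2.fitLine(P.astype(np.float32),cv2.DIST_HUBER,0,.003,.01).ravel()
    d=np.array([vx,vy]);d*=np.sign(d[0]);s=(P-[x0,y0])@d; e=(P-[x0,y0])@[-d[1],d[0]]
    good=abs(e)<.008; mid=np.array([x0,y0])+d*(s.min()+s.max())/2
    print(n,"bar yaw",np.degrees(np.arctan2(d[1],d[0])).round(1),"mid",mid.round(4),"len",np.ptp(s).round(3),"inl",good.mean().round(2))
    s2=ray(n,np.c_[u,v],.185)
    a=(abs(W[...,2]-.15)<.012)&(W[...,0]>.54)&(W[...,0]<.68)&(abs(W[...,1])<.1)
    vv,uu=np.nonzero(a);Q=ray(n,np.c_[uu,vv],.15)[:,:2].astype(np.float32);l=cv2.fitLine(Q,cv2.DIST_HUBER,0,.003,.01).ravel();print(" tube dir",np.degrees(np.arctan2(l[1],l[0])).round(1),l[2:].round(4))
print("knob",tri(D["top"],D["scene"]).round(4))
z=np.load("/tmp/top.npz");p,W=z["p"],z["W"]
m=(W[...,2]>.158)&(W[...,0]>.68)&(W[...,0]<.85)&(abs(W[...,1])<.15);v,u=np.nonzero(m);print("hinge cap",m.sum(),ray("top",[(u.min()+u.max())/2,(v.min()+v.max())/2],.165).round(4))
E
```

```text
top bar yaw 21.6 mid [ 0.5328 -0.2872] len 0.142 inl 0.91
 tube dir 13.2 [ 0.6097 -0.014 ]
scene bar yaw 20.6 mid [ 0.5403 -0.2903] len 0.143 inl 0.88
 tube dir 12.4 [ 0.6119 -0.0187]
knob [ 0.5132 -0.0358  0.184 ]
hinge cap 110 [[0.7149 0.0118 0.165 ]]
```

Call:
{"api": "step_arm", "payload": {"deltas": [{"dp": [0, 0, -1], "twist": 0}, {"dp": [0.9, -0.6, 0], "twist": 0}, {"dp": [0.9, -0.6, 0], "twist": 0}, {"dp": [0.9, -0.6, 0], "twist": 0}, {"dp": [0.9, -0.6, 0], "twist": 0}, {"dp": [0.9, -0.6, 0], "twist": 0}, {"dp": [0.9, -0.6, 0], "twist": 0}, {"dp": [0.9, -0.6, 0], "twist": 0}, {"dp": [0.9, -0.6, 0], "twist": 0}, {"dp": [0.9, -0.6, 0], "twist": 0}, {"dp": [0.9, -0.6, 0], "twist": 0}, {"dp": [0, 0, 0], "twist": 0}], "gripper": -0.1, "squeeze": 8}}

```text
time_s: 1.9
ee_pos: [0.4585, -0.1265, 0.2454]
eef_rot: [-3.141, -0.0, 0.438]
force: [0.2, -0.5, 0.4]
grip_width: 0.0424
grip_force: 0.0
```

Call:
{"api": "step_arm", "payload": {"deltas": [{"dp": [0, 0, 0], "twist": -1}, {"dp": [0, 0, 0], "twist": -1}, {"dp": [0, 0, 0], "twist": -1}, {"dp": [0, 0, 0], "twist": -1}, {"dp": [0, 0, 0], "twist": -1}, {"dp": [0.64, -0.16, 0], "twist": 0}, {"dp": [0.64, -0.16, 0], "twist": 0}, {"dp": [0.64, -0.16, 0], "twist": 0}, {"dp": [0.64, -0.16, 0], "twist": 0}, {"dp": [0, 0, 0], "twist": 0}, {"dp": [0, 0, 0], "twist": 0}]}}

```text
time_s: 3.0
ee_pos: [0.5112, -0.0401, 0.2453]
eef_rot: [-3.141, 0.0, 0.783]
force: [-0.9, 0.9, 0.6]
grip_width: 0.0421
grip_force: 0.0
```

Call:
{"api": "step_arm", "payload": {"deltas": [{"dp": [0.1, -0.03, 0], "twist": 0}, {"dp": [0, 0, 0.6], "twist": 0}, {"dp": [0, 0, 0.6], "twist": 0}, {"dp": [0, 0, 0.5], "twist": 0}, {"dp": [0, 0, 0.2], "twist": 0}, {"dp": [0, 0, 0], "twist": 0}]}}

```text
time_s: 3.6
ee_pos: [0.5131, -0.0364, 0.169]
eef_rot: [-3.141, 0.001, 0.782]
force: [0.1, -0.6, 0.5]
grip_width: 0.0421
grip_force: 0.0
```

Call:
{"api": "step_arm", "payload": {"deltas": [{"dp": [0, 0, 0], "twist": 0}, {"dp": [0, 0, 0], "twist": 0}, {"dp": [0, 0, 0], "twist": 0}, {"dp": [0, 0, 0], "twist": 0}], "gripper": -1, "squeeze": 8}}

```text
time_s: 4.0
ee_pos: [0.5136, -0.036, 0.17]
eef_rot: [3.141, -0.0, 0.783]
force: [-0.1, 0.2, 3.3]
grip_width: 0.0161
grip_force: 8.0
```

Call:
{"api": "step_arm", "payload": {"deltas": [{"dp": [0.106, -0.16, 0], "twist": 0.5}, {"dp": [0.215, -0.318, 0], "twist": 1}, {"dp": [0.215, -0.318, 0], "twist": 1}, {"dp": [0.215, -0.318, 0], "twist": 1}, {"dp": [0.215, -0.318, 0], "twist": 1}, {"dp": [0.106, -0.16, 0], "twist": 0.5}, {"dp": [0, 0, 0], "twist": 0}]}}

```text
time_s: 4.7
ee_pos: [0.5096, 0.0413, 0.1699]
eef_rot: [-3.141, 0.0, 0.434]
force: [-6.0, 0.1, 6.5]
grip_width: 0.0156
grip_force: 8.0
```

Call:
{"api": "step_arm", "payload": {"deltas": [{"dp": [0.105, -0.161, 0], "twist": 0.5}, {"dp": [0.21, -0.321, 0], "twist": 1}, {"dp": [0.21, -0.321, 0], "twist": 1}, {"dp": [0.21, -0.321, 0], "twist": 1}, {"dp": [0.21, -0.321, 0], "twist": 1}, {"dp": [0.105, -0.161, 0], "twist": 0.5}, {"dp": [0, 0, 0], "twist": 0}]}}

```text
time_s: 5.4
ee_pos: [0.5323, 0.114, 0.1699]
eef_rot: [-3.141, -0.002, 0.086]
force: [1.2, 1.2, 4.7]
grip_width: 0.016
grip_force: 8.0
```

Call:
{"api": "step_arm", "payload": {"deltas": [{"dp": [0.107, -0.16, 0], "twist": 0.5}, {"dp": [0.215, -0.318, 0], "twist": 1}, {"dp": [0.215, -0.318, 0], "twist": 1}, {"dp": [0.215, -0.318, 0], "twist": 1}, {"dp": [0.107, -0.16, 0], "twist": 0.5}, {"dp": [0, 0, 0], "twist": 0}]}}

```text
time_s: 6.0
ee_pos: [0.5676, 0.1638, 0.1699]
eef_rot: [-3.141, -0.001, -0.193]
force: [-1.0, 1.8, 5.8]
grip_width: 0.0164
grip_force: 8.0
```

Call:
{"api": "step_arm", "payload": {"deltas": [{"dp": [0, 0, 0], "twist": 0}, {"dp": [0, 0, 0], "twist": 0}, {"dp": [0, 0, 0], "twist": 0}], "gripper": -0.2}}

```text
time_s: 6.3
ee_pos: [0.5669, 0.1631, 0.1693]
eef_rot: [3.141, 0.0, -0.194]
force: [-0.5, -0.1, 0.3]
grip_width: 0.036
grip_force: 0.0
```

Call:
{"api": "step_arm", "payload": {"deltas": [{"dp": [0, 0, -0.5], "twist": 0}, {"dp": [0, 0, -1], "twist": 0}, {"dp": [0, 0, -0.7], "twist": 0}, {"dp": [0, 0, 0], "twist": 0}]}}

```text
time_s: 6.7
ee_pos: [0.5681, 0.1636, 0.2616]
eef_rot: [-3.139, -0.006, -0.194]
force: [0.2, 0.5, -0.2]
grip_width: 0.0377
grip_force: 0.0
```

Call:
{"api": "step_arm", "payload": {"deltas": [{"dp": [0.05, 0.45, 0], "twist": 0}, {"dp": [0.12, 0.98, 0], "twist": 0}, {"dp": [0.12, 0.98, 0], "twist": 0}, {"dp": [0.12, 0.98, 0], "twist": 0}, {"dp": [0.12, 0.98, 0], "twist": 0}, {"dp": [0.12, 0.98, 0], "twist": 0}, {"dp": [0.12, 0.98, 0], "twist": 0}, {"dp": [0.12, 0.98, 0], "twist": 0}, {"dp": [0.12, 0.98, 0], "twist": 0}, {"dp": [0.12, 0.98, 0], "twist": 0}, {"dp": [0.12, 0.98, 0], "twist": 0}, {"dp": [0.12, 0.98, 0], "twist": 0}]}}

```text
time_s: 7.9
ee_pos: [0.5325, -0.29, 0.256]
eef_rot: [-3.141, 0.002, -0.195]
force: [-0.4, -0.3, -0.8]
grip_width: 0.0374
grip_force: 0.0
```

Call:
{"api": "step_arm", "payload": {"deltas": [{"dp": [0, 0, 0], "twist": -1}, {"dp": [0, 0, 0], "twist": -1}, {"dp": [0, 0, 0], "twist": -1}, {"dp": [0, 0, 0], "twist": -1}, {"dp": [0, 0, 0], "twist": -1}, {"dp": [0, 0, 0], "twist": -1}, {"dp": [0, 0, 0], "twist": -1}, {"dp": [0, 0, 0], "twist": -1}, {"dp": [0, 0, 0], "twist": 0}]}}

```text
time_s: 8.8
ee_pos: [0.533, -0.2883, 0.256]
eef_rot: [-3.14, 0.001, 0.365]
force: [0.4, 0.7, 0.2]
grip_width: 0.0376
grip_force: 0.0
```

```bash
python3 - <<'E'
from m import *
D={}
for n in("top","scene"):
    p,d,W=cloud(n); np.savez(f"/tmp/{n}1",p=p,W=W); save(p,n+"1.png")
    k=redmask(p,W);v,u=np.nonzero(k);D[n]=(u.mean(),v.mean())
print("knob",tri(D["top"],D["scene"]).round(4))
o=ctrl.get_obs();print(o["ee_pos"],o["eef_rot"],o["qpos"])
E
```

```text
knob [0.5667 0.1637 0.1841]
[ 0.5333211  -0.28813847  0.25655252] [-3.14049160e+00  9.41087703e-04  3.61613329e-01] [-5.55723799e-01  3.97565080e-01  1.27267999e+00 -7.82151617e-05
  1.47279392e+00  6.53467426e-01]
```

View pics/scene1.png

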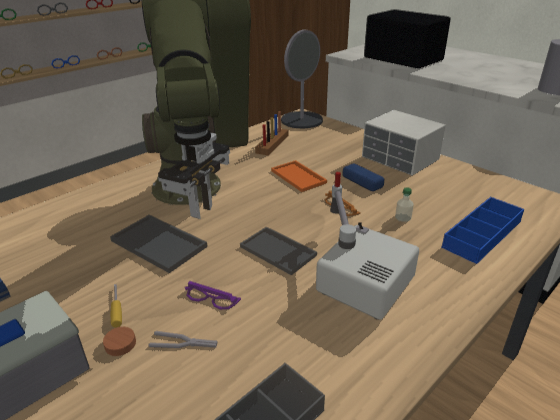

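Call:
{"api": "step_arm", "payload": {"deltas": [{"dp": [0.07, 0.03, 0.5], "twist": -0.1}, {"dp": [0, 0, 1], "twist": 0}, {"dp": [0, 0, 1], "twist": 0}, {"dp": [0, 0, 1], "twist": 0}, {"dp": [0, 0, 1], "twist": 0}, {"dp": [0, 0, 0.6], "twist": 0}, {"dp": [0, 0, 0.4], "twist": 0}, {"dp": [0, 0, 0.2], "twist": 0}, {"dp": [0, 0, 0.2], "twist": 0}, {"dp": [0, 0, 0.1], "twist": 0}, {"dp": [0, 0, 0], "twist": 0}]}}

```text
time_s: 10.0
ee_pos: [0.5372, -0.288, 0.0177]
eef_rot: [3.141, -0.0, 0.371]
force: [-0.3, 0.6, 0.1]
grip_width: 0.0376
grip_force: 0.0
```

```bash
python3 - <<'E'
from m import *
p,d,W=cloud("scene"); save(cv2.resize(p[230:340,130:290],None,fx=4,fy=4,interpolation=cv2.INTER_CUBIC),"grasp.png")
E
```

```text
(no output)
```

View pics/grasp.png

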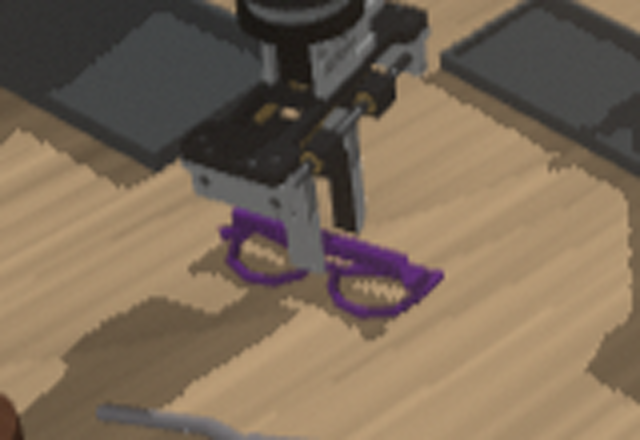

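Call:
{"api": "step_arm", "payload": {"deltas": [{"dp": [0, 0, 0.15], "twist": 0}, {"dp": [0, 0, 0], "twist": 0}]}}

```text
time_s: 10.25
ee_pos: [0.5369, -0.2878, 0.0111]
eef_rot: [-3.141, 0.0, 0.371]
force: [0.4, -0.9, 0.0]
grip_width: 0.0373
grip_force: 0.0
```

Call:
{"api": "step_arm", "payload": {"deltas": [{"dp": [0, 0, 0], "twist": 0}, {"dp": [0, 0, 0], "twist": 0}, {"dp": [0, 0, 0], "twist": 0}, {"dp": [0, 0, 0], "twist": 0}, {"dp": [0, 0, 0], "twist": 0}], "gripper": -1, "squeeze": 10}}

```text
time_s: 10.75
ee_pos: [0.5371, -0.2879, 0.0116]
eef_rot: [3.141, -0.0, 0.371]
force: [-0.8, -0.3, 0.4]
grip_width: 0.0101
grip_force: 10.0
```

Call:
{"api": "step_arm", "payload": {"deltas": [{"dp": [0, 0, -0.2], "twist": 0}, {"dp": [0, 0, -0.5], "twist": 0}, {"dp": [0, 0, -0.8], "twist": 0}, {"dp": [0, 0, -0.5], "twist": 0}, {"dp": [0, 0, 0], "twist": 0}]}}

```text
time_s: 11.25
ee_pos: [0.5383, -0.2886, 0.0949]
eef_rot: [3.137, -0.003, 0.371]
force: [0.2, 0.0, -0.8]
grip_width: 0.0101
grip_force: 10.0
```

```bash
cat > fr.py <<'E'
from m import *
def look(tag,near,zb):
    for n in("top","scene"):
        p,d,W=cloud(n); np.savez(f"/tmp/{n}{tag}",p=p,W=W)
        m=frame(p,W,zb-.01)&(np.hypot(W[...,0]-near[0],W[...,1]-near[1])<.12)
        q=W[m]; t=m&(W[...,2]>zb+.017)&(W[...,2]<zb+.034); v,u=np.nonzero(t)
        P=ray(n,np.c_[u,v],zb+.0255)[:,:2]
        l=cv2.fitLine(P.astype(np.float32),cv2.DIST_HUBER,0,.003,.01).ravel(); e=l[:2]*np.sign(l[0])
        s=(P-l[2:])@e
        print(n,m.sum(),"z",np.percentile(q[:,2],[2,50,98]).round(3),"bar yaw",np.degrees(np.arctan2(e[1],e[0])).round(1),"mid",(l[2:]+e*(s.min()+s.max())/2).round(4),"len",np.ptp(s).round(3),"rect",rect(W,m))
E
python3 - <<'E'
from fr import *
o=ctrl.get_obs();print(o["ee_pos"],o["eef_rot"],o["grip_width"])
look("2",o["ee_pos"],o["ee_pos"][2]-.0115)
p=np.load("/tmp/scene2.npz")["p"];save(cv2.resize(p[200:320,130:290],None,fx=4,fy=4,interpolation=cv2.INTER_CUBIC),"lift.png")
E
```

```text
[ 0.53830725 -0.28862517  0.09494426] [ 3.13730937 -0.00330522  0.37093581] 0.010059660217400854Traceback (most recent call last):
  File "<stdin>", line 3, in <module>
  File "fr.py", line 8, in look
    l=cv2.fitLine(P.astype(np.float32),cv2.DIST_HUBER,0,.003,.01).ravel(); e=l[:2]*np.sign(l[0])
      ~~~~~~~~~~~^^^^^^^^^^^^^^^^^^^^^^^^^^^^^^^^^^^^^^^^^^^^^^^^
cv2.error: OpenCV(4.12.0) /io/opencv/modules/imgproc/src/linefit.cpp:50: error: (-215:Assertion failed) count > 0 in function 'fitLine2D_wods'
```

```bash
sed -i 's/        P=ray(n,np.c_\[u,v\],zb+.0255)/        if len(u)<20: print(n,"few",m.sum()); continue\n&/' fr.py
python3 - <<'E'
from fr import *
o=ctrl.get_obs();print(o["ee_pos"],o["eef_rot"])
look("2",o["ee_pos"],o["ee_pos"][2]-.0115)
p=np.load("/tmp/scene2.npz")["p"];save(cv2.resize(p[180:310,130:290],None,fx=4,fy=4,interpolation=cv2.INTER_CUBIC),"lift.png")
# tray fresh: silhouette on top of rim plane, both views
for n,(l,t,r,b) in(("top",(250,170,312,258)),("scene",(232,222,325,278))):
  for f in("1","2"):
    z=np.load(f"/tmp/{n}{f}.npz");p,W=z["p"],z["W"]
    g=p.astype(int); m=np.zeros((420,560),bool);m[t:b,l:r]=1
    m&=(abs(g[...,0]-g[...,2])<25)&(g.max(-1)<110)&(W[...,2]<.03)&(W[...,2]>.002)
    m=cv2.morphologyEx(m.astype(np.uint8),cv2.MORPH_OPEN,np.ones((3,3)))>0
    print(n,f,m.sum(),rect(W,m))
E
```

```text
[ 0.53750925 -0.28818389  0.09272832] [ 3.13956883e+00 -1.52991554e-03  3.70910539e-01]
top few 11
scene 446 z [0.082 0.096 0.108] bar yaw 20.1 mid [ 0.5412 -0.294 ] len 0.145 rect (array([ 541., -303.]), array([150.7,  49.2]), 25.2)
top 1 1384 (array([515.1, -33.1]), array([199.7, 115.1]), 4.4)
top 2 1507 (array([515.4, -33.4]), array([199.7, 114.9]), 4.2)
scene 1 1843 (array([516.7, -33.9]), array([204., 122.]), 4.5)
scene 2 1832 (array([517.6, -34.4]), array([203. , 119.6]), 4.5)
```

View pics/lift.png

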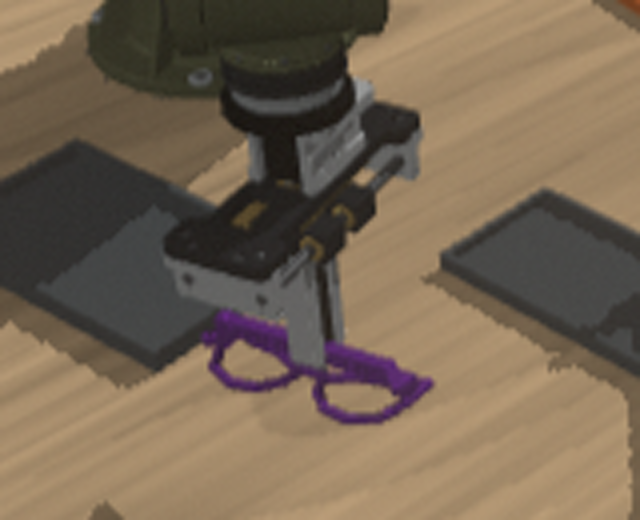

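Call:
{"api": "step_arm", "payload": {"deltas": [{"dp": [0, 0, 0], "twist": 0.84}, {"dp": [0, 0, 0], "twist": 0.84}, {"dp": [0, 0, 0], "twist": 0.84}, {"dp": [0, 0, 0], "twist": 0.84}, {"dp": [0, 0, 0], "twist": 0.84}]}}

```text
time_s: 11.9
ee_pos: [0.5365, -0.2875, 0.0898]
eef_rot: [-3.14, 0.002, 0.075]
force: [0.5, -0.7, -0.4]
grip_width: 0.0098
grip_force: 10.0
```

Call:
{"api": "step_arm", "payload": {"deltas": [{"dp": [0, -0.2, 0], "twist": 0}, {"dp": [0, -0.5, 0], "twist": 0}, {"dp": [-0.02, -0.8, 0], "twist": 0}, {"dp": [-0.02, -0.8, 0], "twist": 0}, {"dp": [-0.02, -0.8, 0], "twist": 0}, {"dp": [-0.02, -0.8, 0], "twist": 0}, {"dp": [-0.02, -0.8, 0], "twist": 0}, {"dp": [-0.02, -0.8, 0], "twist": 0}, {"dp": [0, -0.5, 0], "twist": 0}, {"dp": [0, -0.3, 0], "twist": 0}, {"dp": [0, 0, 0], "twist": 0}, {"dp": [0, 0, 0], "twist": 0}]}}

```text
time_s: 13.1
ee_pos: [0.5126, -0.0374, 0.0912]
eef_rot: [3.142, 0.0, 0.078]
force: [1.1, -0.3, -0.9]
grip_width: 0.0103
grip_force: 10.0
```

```bash
python3 - <<'E'
from fr import *
o=ctrl.get_obs();print(o["ee_pos"],o["eef_rot"],o["grip_width"])
look("3",o["ee_pos"],o["ee_pos"][2]-.0115)
E
```

```text
[ 0.51264426 -0.03738168  0.09121205] [3.14155727e+00 3.35918653e-04 7.84128651e-02] 0.01031369545721503
top few 0
scene 333 z [0.081 0.094 0.107] bar yaw 3.6 mid [ 0.5164 -0.0447] len 0.144 rect (array([515.5, -52.8]), array([143.9,  52.3]), 8.6)
```

Call:
{"api": "step_arm", "payload": {"deltas": [{"dp": [0, -0.2, 0], "twist": 0}, {"dp": [0, 0, 0.4], "twist": 0}, {"dp": [0, 0, 0.5], "twist": 0}, {"dp": [0, 0, 0.4], "twist": 0}, {"dp": [0, 0, 0.2], "twist": 0}, {"dp": [0, 0, 0.15], "twist": 0}, {"dp": [0, 0, 0.08], "twist": 0}, {"dp": [0, 0, 0.04], "twist": 0}, {"dp": [0, 0, 0], "twist": 0}, {"dp": [0, 0, 0], "twist": 0}]}}

```text
time_s: 14.2
ee_pos: [0.5123, -0.0291, 0.0211]
eef_rot: [3.141, -0.001, 0.078]
force: [-0.1, -0.0, -0.3]
grip_width: 0.0102
grip_force: 10.0
```

Call:
{"api": "step_arm", "payload": {"deltas": [{"dp": [0.02, 0, 0.04], "twist": 0}, {"dp": [0, 0, 0.03], "twist": 0}, {"dp": [0, 0, 0], "twist": 0}, {"dp": [0, 0, 0], "twist": 0}]}}

```text
time_s: 14.6
ee_pos: [0.5129, -0.029, 0.0178]
eef_rot: [-3.142, 0.0, 0.078]
force: [0.1, -0.4, 0.5]
grip_width: 0.0103
grip_force: 10.0
```

Call:
{"api": "step_arm", "payload": {"deltas": [{"dp": [0, 0, 0.02], "twist": 0}, {"dp": [0, 0, 0], "twist": 0}, {"dp": [0, 0, 0], "twist": 0}]}}

```text
time_s: 14.9
ee_pos: [0.513, -0.029, 0.0174]
eef_rot: [3.142, -0.0, 0.078]
force: [-2.3, 0.7, 5.2]
grip_width: 0.0102
grip_force: 10.0
```

Call:
{"api": "step_arm", "payload": {"deltas": [{"dp": [0, 0, 0], "twist": 0}, {"dp": [0, 0, 0], "twist": 0}, {"dp": [0, 0, 0], "twist": 0}], "gripper": -0.2}}

```text
time_s: 15.2
ee_pos: [0.5128, -0.029, 0.017]
eef_rot: [-3.142, 0.0, 0.078]
force: [-0.1, 0.4, 0.6]
grip_width: 0.0304
grip_force: 0.0
```

Call:
{"api": "step_arm", "payload": {"deltas": [{"dp": [0, 0, -0.2], "twist": 0}, {"dp": [0, 0, -0.6], "twist": 0}, {"dp": [0, 0, -1], "twist": 0}, {"dp": [0, 0, -1], "twist": 0}, {"dp": [0, 0, -1], "twist": 0}, {"dp": [0, 0, -1], "twist": 0}, {"dp": [0, 0, -1], "twist": 0}, {"dp": [0, 0, -0.4], "twist": 0}]}}

```text
time_s: 16.0
ee_pos: [0.5134, -0.029, 0.2697]
eef_rot: [3.14, -0.005, 0.078]
force: [-0.1, 0.2, -1.1]
grip_width: 0.0375
grip_force: 0.0
```

Call:
{"api": "step_arm", "payload": {"deltas": [{"dp": [0.285, -0.78, 0], "twist": 0}, {"dp": [0.285, -0.78, 0], "twist": 0}, {"dp": [0.285, -0.78, 0], "twist": 0}, {"dp": [0.285, -0.78, 0], "twist": 0}, {"dp": [0.285, -0.78, 0], "twist": 0}, {"dp": [0.285, -0.78, 0], "twist": 0}, {"dp": [0, 0, 0], "twist": 0.98}, {"dp": [0, 0, 0], "twist": 0.98}, {"dp": [0, 0, 0], "twist": 0.98}, {"dp": [0, 0, 0], "twist": 0.98}, {"dp": [0, 0, 0], "twist": 0}]}}

```text
time_s: 17.1
ee_pos: [0.5664, 0.163, 0.2656]
eef_rot: [-3.141, -0.0, -0.197]
force: [-0.1, -0.0, 0.3]
grip_width: 0.0379
grip_force: 0.0
```

```bash
python3 - <<'E'
from fr import *
o=ctrl.get_obs();print(o["ee_pos"],o["eef_rot"])
look("4",(.513,-.03),.006)
a=np.load("/tmp/top4.npz")["p"][160:270,230:390];b=np.load("/tmp/scene4.npz")["p"][170:290,200:360]
f=lambda x:cv2.resize(x,(390,280),interpolation=cv2.INTER_CUBIC)
save(np.vstack([f(a),f(b)]),"placed.png")
z=np.load("/tmp/scene4.npz");k=redmask(z["p"],z["W"]);v,u=np.nonzero(k);print(len(u),np.mean(z["W"][k],0))
E
```

```text
[0.56638132 0.16298789 0.26556071] [-3.14144547e+00 -2.41728317e-04 -1.96948084e-01]
top 419 z [0.002 0.016 0.037] bar yaw 3.4 mid [ 0.5102 -0.0306] len 0.146 rect (array([514. , -37.7]), array([153.3,  53.6]), 4.8)
scene 395 z [0.007 0.021 0.034] bar yaw 3.6 mid [ 0.5151 -0.0345] len 0.146 rect (array([515.4, -42.6]), array([146.2,  52.1]), 8.8)
72 [0.56945647 0.1599872  0.1863414 ]
```

View pics/placed.png

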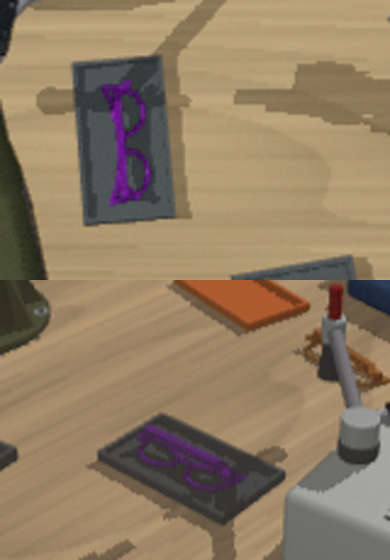

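Call:
{"api": "step_arm", "payload": {"deltas": [{"dp": [0, 0, 0.5], "twist": 0}, {"dp": [0, 0, 0.7], "twist": 0}, {"dp": [0, 0, 0.7], "twist": 0}, {"dp": [0, 0, 0.4], "twist": 0}, {"dp": [0, 0, 0.12], "twist": 0}, {"dp": [0, 0, 0], "twist": 0}]}}

```text
time_s: 17.8
ee_pos: [0.5665, 0.1629, 0.1683]
eef_rot: [3.141, 0.0, -0.195]
force: [0.0, 0.2, -0.1]
grip_width: 0.0376
grip_force: 0.0
```

Call:
{"api": "step_arm", "payload": {"deltas": [{"dp": [0, 0, 0], "twist": 0}, {"dp": [0, 0, 0], "twist": 0}, {"dp": [0, 0, 0], "twist": 0}, {"dp": [0, 0, 0], "twist": 0}], "gripper": -1, "squeeze": 8}}

```text
time_s: 18.2
ee_pos: [0.5667, 0.1631, 0.169]
eef_rot: [-3.141, -0.001, -0.196]
force: [-0.3, 0.5, 4.1]
grip_width: 0.0157
grip_force: 8.0
```

Call:
{"api": "step_arm", "payload": {"deltas": [{"dp": [-0.096, 0.167, 0], "twist": -0.5}, {"dp": [-0.191, 0.333, 0], "twist": -1}, {"dp": [-0.191, 0.333, 0], "twist": -1}, {"dp": [-0.191, 0.333, 0], "twist": -1}, {"dp": [-0.191, 0.333, 0], "twist": -1}, {"dp": [-0.191, 0.333, 0], "twist": -1}, {"dp": [-0.096, 0.167, 0], "twist": -0.5}, {"dp": [0, 0, 0], "twist": 0}]}}

```text
time_s: 19.0
ee_pos: [0.5194, 0.0839, 0.1689]
eef_rot: [3.142, -0.0, 0.223]
force: [-2.9, 1.5, 6.2]
grip_width: 0.0159
grip_force: 8.0
```

Call:
{"api": "step_arm", "payload": {"deltas": [{"dp": [-0.096, 0.167, 0], "twist": -0.5}, {"dp": [-0.192, 0.333, 0], "twist": -1}, {"dp": [-0.192, 0.333, 0], "twist": -1}, {"dp": [-0.192, 0.333, 0], "twist": -1}, {"dp": [-0.192, 0.333, 0], "twist": -1}, {"dp": [-0.192, 0.333, 0], "twist": -1}, {"dp": [-0.096, 0.167, 0], "twist": -0.5}, {"dp": [0, 0, 0], "twist": 0}]}}

```text
time_s: 19.8
ee_pos: [0.5089, -0.0071, 0.1689]
eef_rot: [3.141, -0.001, 0.641]
force: [-1.4, -1.1, 6.6]
grip_width: 0.0158
grip_force: 8.0
```

Call:
{"api": "step_arm", "payload": {"deltas": [{"dp": [-0.096, 0.167, 0], "twist": -0.5}, {"dp": [-0.096, 0.167, 0], "twist": -0.5}, {"dp": [-0.096, 0.167, 0], "twist": -0.5}, {"dp": [0, 0, 0], "twist": 0}, {"dp": [0, 0, 0], "twist": 0}]}}

```text
time_s: 20.3
ee_pos: [0.5122, -0.0294, 0.1689]
eef_rot: [3.141, -0.0, 0.745]
force: [-3.3, -1.6, 6.6]
grip_width: 0.0156
grip_force: 8.0
```

Call:
{"api": "step_arm", "payload": {"deltas": [{"dp": [0, 0, 0], "twist": 0}, {"dp": [0, 0, 0], "twist": 0}, {"dp": [0, 0, 0], "twist": 0}], "gripper": -0.2}}

```text
time_s: 20.6
ee_pos: [0.512, -0.0291, 0.1681]
eef_rot: [-3.141, 0.0, 0.746]
force: [0.3, -0.9, 0.5]
grip_width: 0.0359
grip_force: 0.0
```

Call:
{"api": "step_arm", "payload": {"deltas": [{"dp": [0, 0, -0.5], "twist": 0}, {"dp": [0, 0, -1], "twist": 0}, {"dp": [0, 0, -1], "twist": 0}, {"dp": [-1, 0, 0], "twist": 0}, {"dp": [-1, 0, 0], "twist": 0}, {"dp": [-1, 0.3, 0], "twist": 0}, {"dp": [-1, 0.3, 0], "twist": 0}, {"dp": [-1, 0.3, 0], "twist": 0}, {"dp": [0, 0, 0], "twist": 0}]}}

```text
time_s: 21.5
ee_pos: [0.3878, -0.1944, 0.2683]
eef_rot: [3.141, 0.0, 0.742]
force: [-0.2, 0.6, 0.6]
grip_width: 0.0378
grip_force: 0.0
```

```bash
python3 - <<'E'
from fr import *
look("5",(.513,-.03),.006)
D={}
for n in("top","scene"):
    z=np.load(f"/tmp/{n}5.npz");k=redmask(z["p"],z["W"]);v,u=np.nonzero(k);D[n]=(u.mean(),v.mean());save(z["p"],n+"5.png")
print("knob",tri(D["top"],D["scene"]).round(4))
E
```

```text
top 290 z [0.002 0.014 0.037] bar yaw -1.5 mid [ 0.5127 -0.0347] len 0.143 rect (array([513.6, -37.6]), array([152.1,  53.3]), 4.8)
scene 407 z [0.008 0.021 0.034] bar yaw 3.8 mid [ 0.5151 -0.0347] len 0.146 rect (array([513.5, -33.5]), array([144.4,  66.4]), 1.6)
knob [ 0.5118 -0.0307  0.1842]
```

View pics/scene5.png

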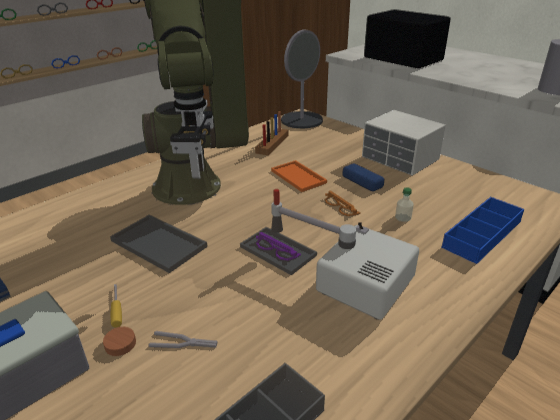

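View pics/top5.png

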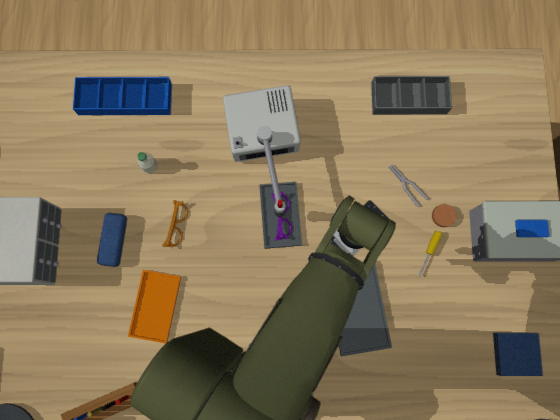

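The final views show the frame in the small slate tray at top px (283,215) and the nozzle over its bridge, with the knob within about 1–2 mm. The other things stand where they were, and the gripper is clear.

```bash
python3 -c "
from station import ctrl
print(ctrl.hand_in())"
```

```text
the job is handed in; nothing more can be done
None
```

The job is handed in at about 22 s of the 59 s allowed: the purple frame lies front down in the middle of the smaller slate tray, lengthwise, and the nozzle is back above its bridge to within about 2 mm by camera; I never touched the switch or the other things.

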